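# Prop open the bottle chiller lid

## Task

Open the tabletop bottle chiller and prop it: raise the lid well up, swing the prop rod up from the side of the chest, and let the lid down gently so that it rests on the rod with the rod's tip fully home in the socket on the lid's edge. Leave the bottles and the cup on the table as they are.

Things in the scene. Friction and masses are not known exactly. Their poses are not given: they have to be found in the camera images.
- chest: White open-topped chest, 180 (x) x 210 (y) x 100 mm high, fixed. Origin: centre of its underside, on the table. x axis along the lid hinge, away from the robot; y from the lid's free (handle) edge to its hinge edge; z up. The prop rod is on its -x side, towards the robot. Turned about z by -0.3 to 0.2 rad.
- lid_hinge (a point): Middle of the lid's hinge line, which runs along the chest's x axis at chest (0, +105, +100) mm, on the rim. Fixed.
- lid (a joint): Angle of the metal lid (180 x 210 x 30 mm, about 0.9 kg), rad: 0 shut, level; grows as its free edge rises; stop at 1.25. Stiff hinge: above about 1.12 it stays where it is left, below that it may sink, and low down it falls shut. Raising it takes up to 7 N at the handle. It may take a 10 N push to seat it on the rod. Resting on the rod with the tip home it stands at 0.87.
- lid_handle (a point): Middle of the lid's handle: a round steel bar 14 mm thick, 120 mm long, parallel to the hinge line, 33 mm clear of the lid's free edge, on two end posts. 250 mm from the hinge line and 15 mm above the plane of the lid's underside (which holds the hinge line). Can be pinched from above at any lid angle; turns in the grasp as the lid swings.
- socket (a point): Where the centre of the rod's round tip lies when fully home: in a notch in the underside of a steel bracket (80 x 23 x 30 mm) on the lid's -x edge. Mouth flared to 41 mm, narrowing over 12 mm of depth to a pocket 17 mm wide; 20 mm deep in all. 150 mm from the hinge line, 14 mm above the plane of the lid's underside, at chest x -105 mm; moves with the lid, its z axis square to the lid.
- rod (a joint): Angle of the prop rod, rad: 0 level and pointing to the hinge side (chest +y), grows as the tip swings up; -0.3 to 1.9. Stiff pivot: stays where it is left; about 3 N at the grip bar swings it. With the lid resting on it and the tip home it stands at 0.97. The rod and the lid touch each other only at the socket bracket.
- rod_pivot (a point): Centre of the rod's pivot, on the -x side of the chest at chest (-105, -80, +80) mm. Its axis runs along the chest's x axis. Fixed.
- rod_tip (a point): Centre of the rounded end of the steel prop rod: a round bar 12 mm thick; this point is 175 mm from the pivot.
- rod_grip (a point): Where to pinch the rod's grip bar: a round bar 12 mm thick, 85 mm long, that stands out from the rod at a right angle towards the robot (along chest -x), 110 mm from the pivot. This point lies on its axis, 60 mm out from the rod, 25 mm short of its free end. It can be pinched from above and turns in the grasp.
- bottle_a: Bystander: loose green glass bottle with a black cap, 66 mm across, 200 mm tall, standing behind the hinge side of the chest. Origin: centre of its foot.
- bottle_b: Bystander: loose amber glass bottle with a black cap, 60 mm across, 180 mm tall, standing behind the hinge side of the chest. Origin: centre of its foot.
- cup: Bystander: loose white china cup, 68 mm across, 55 mm tall, standing beyond the handle side of the chest. Origin: centre of its foot.

How it is judged (in metres and radians):
On the way, in this order (a step that is already met when the one before it is completed fails the run):
1. the lid is raised above the height at which it will be propped (lid angle over 1.0 rad) (value of joint lid above 1 rad), for 0.2 s.
2. the prop rod is swung up (rod angle over 0.8 rad) with the lid still above it (lid angle over 0.9 rad) (value of joint rod above 0.8 rad and value of joint lid above 0.9 rad), for 0.2 s.
At the end, for the whole second after the job is handed in: The lid rests on the rod (they touch, over 0.1 N), at rest (under 0.02 rad/s), with the centre of the rod's tip within 5 mm of the socket's seat and the lid angle between 0.83 and 0.91 rad (distance between rod_tip and socket below 0.005 m and contact force between lid and rod above 0.1 N and value of joint lid between 0.83 and 0.91 rad and velocity of joint lid between -0.02 and 0.02 rad/s).
It fails at once if the lid drops instead of being let down gently (falls faster than 1.5 rad/s) (velocity of joint lid below -1.5 rad/s).
It fails at once if a bottle or the cup is shifted by more than 25 mm or tipped over (distance of any of bottle_a, bottle_b, cup from where it was at the start of the episode above 0.025 m or angle between any of bottle_a, bottle_b, cup's own z axis and vertical above 0.5 rad).
It also fails if it takes over 72 s, if anything falls off the work surface, if the arm or the gripper's body presses on something with over 40 N, if the wrist force passes 120 N, or if a joint passes its speed limit or range.

## Robot

A 6-joint arm with a two-finger parallel gripper is mounted at the origin on the work surface. World frame = base frame: x ahead of the robot, y to its left, z up, the work surface at z = 0. Lengths are in mm, angles in rad, forces in N, time in s.
With the tool pointing down it reaches from about 350 to 975 mm from the base axis. Payload 7.1 kg.
Tool frame: the origin (TCP) lies at the very end of the fingers, on their centre line; the grasp point (between the pads) lies 19 mm behind it; z points along the fingers, x is the direction in which the jaws open and shut, and the axes are right-handed (so a half turn about z gives the same grasp; the last joint's range is limited). The gripper opens to 88 mm and grips with 3 to 60 N. Pads are 20 mm wide; open, the fingers measure 115 mm over their backs; the gripper's body (75 mm by 178 mm) begins 61 mm behind the grasp point.
Start: joints at [1.125, 0.423, 1.63, -0, 1.089, -0.019], TCP at [258.693, 568.931, 222.675] pointing down, gripper open.
Joint ranges: [-3, 3], [-0.9, 2.11], [0.09, 2.58], [-1.31, 4.45], [0.11, 2.69], [-2.54, 2.54]. Speed limits (rad/s): [2.39, 2.39, 3.01, 3.14, 3.14, 3.14].

## Interface

Orientations are given as a rotation vector (axis times angle).
In Python, from workcell import ctrl gives the robot as it stands. The module is installed in compiled form; this text tells all that it offers.
- The arm moves only by the tool move_arm, never from a script. Its argument "motion" is a list of rows, each a list of 2 entries, a list of its own where there are three numbers: the shift along the tool's x, y, z normalised to -1 to 1, where 1 is 150 mm, then the turn, a rotation vector about the tool's x, y, z normalised to -1 to 1, where 1 is 60 degrees. In form: [[[x, y, z], [rx, ry, rz]], ...]. A call has exactly 5 rows; each row is the pose to reach, as a shift and turn from the pose commanded when the call began, along the tool's axes at that moment; what a row does not reach only later rows make up. A row lasts 1/8 s, in which the tool goes at most 62.5 mm and 10.7 degrees, less where a joint would pass 70% of its speed; a pose out of reach is approached as far as the arm can. A call with a number of a shift or a turn outside -1 to 1 is refused whole. A call with a gripper value outside its range is refused whole. "gripper" is the opening, from 0 (shut) to 1 (fully open), set as the call begins (left out, the last holds). The fingers move at their own pace and stop on an object; the grip force is fixed at half the most. Time passes only in rows, so rows that repeat a pose let the fingers close, or fill a call up. It gives the time, the measured TCP pose, the force and the opening at its end, in the units of the state.
- ctrl.get_obs(): the state, without advancing time (a new reading comes with each control period).
- ctrl.get_image(name): name is "side" or "top"; returns a dict with "pixels" (420x560x3 uint8, red, green, blue), "camera_matrix" (3x3 intrinsics, pixels), "D" ([k1, k2, p1, p2, k3] as OpenCV has them; the pictures are not rectified), "R" (3x3) and "t" (3): a world point X has camera coordinates R X + t. Camera axes: x right, y down, z forward; pixel columns grow to the right and rows downward; lengths in mm; the calibration is good to about 2 mm. A picture is of the moment at which its call begins. There is no depth.
- ctrl.close_job(): hands the job in, once; it reports no verdict.
Trained networks look in the newest picture that a camera, given by its name, has taken for a name from the list of things; names that differ only in an ending like _2 or _b are one class to them, and where a whole thing is asked for, a point or a joint stands for the part that bears it (a point fixed in the world has none). Each returns a list of dicts, best first, with "p" (0 to 1); they miss things now and then, are a little off and sometimes report something else, mostly with a low value. They report only what shows in the picture. A call takes as long as a camera call.
- ctrl.boxes_of(camera, name): "location" ([x, y, z] in mm, in world coordinates, good to about 4 mm: the middle of the surface that is visible of it).
- ctrl.regions_of(camera, name): "mask" (420x560 bool, what is visible of it).
- ctrl.pinpoint(camera, name): "location" ([x, y, z] in mm, in world coordinates, good to about 4 mm: a listed point, or the origin of a listed thing).
The state is a dict: "t": time; "qpos": joint angles; "qvel": joint speeds; "joint_torque": joint torques, N m; "ee_pos": TCP position; "orientation": TCP orientation; "ft_force": force on the tool from outside, world axes, zero at the start; "moment": the same for the moment, N m; "width": finger opening in mm.
Only numpy, scipy, OpenCV 4.12 (cv2) and the standard library are available. Lean on these libraries where they do the work, as an engineer would, in place of code of your own. Each camera call takes 0.05 s, during which the arm holds its last target.

## Working session

There is one attempt and no reset: what is moved stays moved. The work goes in short steps, Python scripts to look and compute and a tool call to move; the robot and the scene stay as the last step left them, time stands still between calls to the robot, and variables do not carry over. Pictures are saved under pics/ and viewed, and the job is handed in when it is done.

Besides the shell and the picture viewer there is one more tool, called after "Call:" as name([rows], argument=value, ...), one row to a line, values as JSON. move_arm: Moves the arm, as the interface text tells. Its arguments: {"type":"object","properties":{"motion":{"type":"array","items":{"type":"array"}},"gripper":{"type":"number"}},"required":["motion"]}

```bash
mkdir -p pics
python3 - <<'E'
from workcell import ctrl
import cv2,numpy as np
o=ctrl.get_obs();print({k:np.round(v,3) for k,v in o.items()})
for c in ["side","top"]:
    im=ctrl.get_image(c);cv2.imwrite(f"pics/{c}0.png",im["pixels"][:,:,::-1])
    for n in ["chest","lid_hinge","lid_handle","socket","rod_pivot","rod_tip","rod_grip","bottle_a","cup"]:
        r=ctrl.pinpoint(c,n)
        print(c,n,[(np.round(d["location"]).tolist(),round(d["p"],2)) for d in r[:3]])
print(ctrl.get_obs()["t"])
E
```

```text
{'t': np.float64(0.0), 'qpos': array([ 1.125,  0.424,  1.631,  0.   ,  1.089, -0.019]), 'qvel': array([ 0.001, -0.   , -0.001,  0.001,  0.   , -0.001]), 'joint_torque': array([-2.0000e-03, -5.4462e+01, -2.7367e+01,  6.4000e-02,  2.3000e-02,
       -0.0000e+00]), 'ee_pos': array([258.452, 568.433, 221.886]), 'orientation': array([ 2.641e+00,  1.700e+00, -2.000e-03]), 'ft_force': array([ 0.108, -0.401,  0.642]), 'moment': array([-0.02 ,  0.027, -0.005]), 'width': np.float64(88.162)}
side chest [([639.0, 58.0, -4.0], 0.68)]
side lid_hinge [([644.0, 159.0, 102.0], 0.91), ([630.0, -93.0, 114.0], 0.37)]
side lid_handle []
side socket [([533.0, 15.0, 112.0], 0.86), ([631.0, -93.0, 116.0], 0.56), ([534.0, -24.0, 82.0], 0.53)]
side rod_pivot [([532.0, -25.0, 81.0], 0.62)]
side rod_tip [([541.0, 152.0, 62.0], 0.87)]
side rod_grip [([478.0, 92.0, 68.0], 0.93)]
side bottle_a [([549.0, 306.0, -5.0], 0.8), ([643.0, 275.0, -0.0], 0.79)]
side cup [([621.0, -265.0, -1.0], 0.79)]
top chest [([639.0, 53.0, -1.0], 0.95), ([613.0, -270.0, -1.0], 0.53)]
top lid_hinge [([642.0, 157.0, 101.0], 0.84)]
top lid_handle [([629.0, -94.0, 118.0], 0.75)]
top socket [([532.0, 12.0, 112.0], 0.77)]
top rod_pivot [([528.0, -23.0, 78.0], 0.75)]
top rod_tip [([535.0, 148.0, 56.0], 0.78)]
top rod_grip [([478.0, 88.0, 68.0], 0.73)]
top bottle_a [([542.0, 311.0, -4.0], 0.79), ([646.0, 274.0, -5.0], 0.71)]
top cup [([615.0, -268.0, -3.0], 0.55)]
1.0
```

View images.

View pics/side0.png

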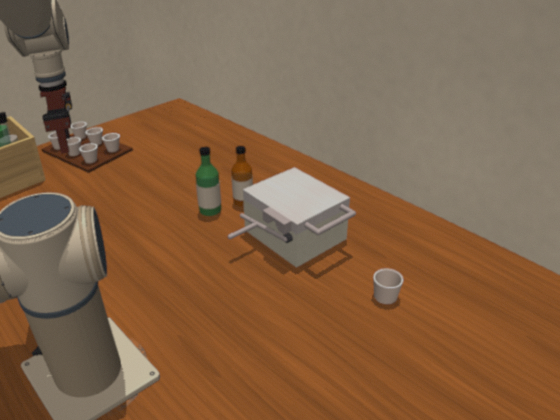

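View pics/top0.png

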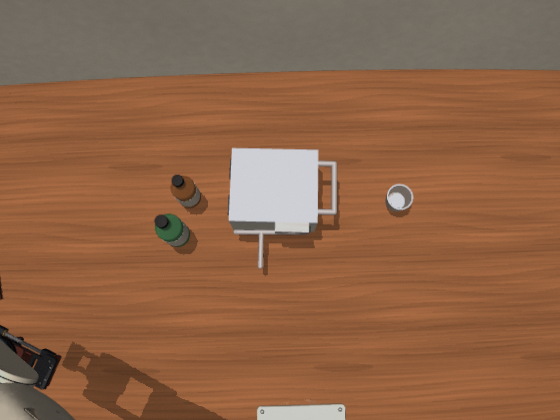

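```bash
cat > h.py <<'E'
import numpy as np, json, os
from scipy.spatial.transform import Rotation as Ro
from scipy.optimize import least_squares
P=[((0,105,100),(644,159,102)),((0,105,100),(642,157,101)),((0,-145,115),(629,-94,118)),((-105,-45,114),(533,15,112)),((-105,-45,114),(532,12,112)),
((-105,-80,80),(532,-25,81)),((-105,-80,80),(528,-23,78)),((0,0,0),(639,58,0)),((0,0,0),(639,53,0))]
def chest(v,p):
    p=np.asarray(p,float);return np.r_[v[0]+np.cos(v[2])*p[0]-np.sin(v[2])*p[1],v[1]+np.sin(v[2])*p[0]+np.cos(v[2])*p[1],p[2]]
def fit(P=P):
    return least_squares(lambda v:np.concatenate([(chest(v,a)-b)[:2] for a,b in P]),[639,55,-.05],loss='soft_l1',f_scale=3.)
def handle(t): return np.r_[0,105-250*np.cos(t)+15*np.sin(t),100+250*np.sin(t)+15*np.cos(t)]
def grip(f,out=60): return np.r_[-105-out,-80+110*np.cos(f),80+110*np.sin(f)]
def down(yaw,tilt=0):
    # tool x along world angle yaw, z down; tilt: top of tool leans to robot (-chest x)
    x=np.r_[np.cos(yaw),np.sin(yaw),0];z=np.r_[0,0,-1.];y=np.cross(z,x)
    return Ro.from_rotvec(-tilt*x)*Ro.from_matrix(np.c_[x,y,z])
def rows(cp,cR,targets,nd=3):
    """targets: list of 5 (pos,R). prints rows, returns"""
    out=[]
    for p,R in targets:
        s=cR.inv().apply(np.asarray(p)-cp)/150; r=(cR.inv()*R).as_rotvec()/(np.pi/3)
        out.append([np.round(s,nd).tolist(),np.round(r,nd).tolist()])
    return out
def apply(cp,cR,row):
    return cp+cR.apply(np.array(row[0])*150), cR*Ro.from_rotvec(np.array(row[1])*np.pi/3)
def load():
    d=json.load(open('cmd.json'));return np.array(d['p']),Ro.from_rotvec(d['r'])
def save(p,R): json.dump(dict(p=list(p),r=list(R.as_rotvec())),open('cmd.json','w'))
E
python3 - <<'E'
from h import *
r=fit();v=r.x;print(v)
for a,b in P: print(a,np.round(chest(v,a)-b,1))
R0=Ro.from_rotvec([2.641,1.700,-.002]);save([258.693,568.931,222.675],R0)
p=np.array([258.693,568.931,222.675]);R=R0
print(R0.as_matrix().round(3))
Rg=down(np.pi/2+v[2]);H=chest(v,handle(0));print('H',H,'tipG',chest(v,grip(-.12)))
# waypoints
wp=[(p+[10,-40,90],R0)]
goal=H+[0,0,180]
Rs=Ro.from_rotvec((R0.inv()*Rg).as_rotvec());rv=Rs.as_rotvec()
print(rv)
E
```

```text
[ 6.38528548e+02  5.28485059e+01 -4.55370387e-02]
(0, 105, 100) [-0.7 -1.3 -2. ]
(0, 105, 100) [ 1.3  0.7 -1. ]
(0, -145, 115) [ 2.9  2.  -3. ]
(-105, -45, 114) [-1.4 -2.3  2. ]
(-105, -45, 114) [-0.4  0.7  2. ]
(-105, -80, 80) [-2.   2.7 -1. ]
(-105, -80, 80) [2.  0.7 2. ]
(0, 0, 0) [-0.5 -5.2  0. ]
(0, 0, 0) [-0.5 -0.2  0. ]
[[ 0.414  0.91  -0.001]
 [ 0.91  -0.414 -0.001]
 [-0.001 -0.    -1.   ]]
H [631.92795921 -92.00118244 115.        ] tipG [475.02922178  89.53819189  66.8316572 ]
[-3.38707148e-04  1.44851569e-03 -3.81398201e-01]
```

```bash
cat >> h.py <<'E'
V=fit().x
RG=down(np.pi/2+V[2])
def plan(goals,nd=2):
    """goals: list of calls, each list of 5 (p,R); prints rows, chaining through rounding"""
    cp,cR=load()
    for g in goals:
        rw=rows(cp,cR,g,nd); print(json.dumps(rw)); cp,cR=apply(cp,cR,rw[-1]); print('  end',cp.round(1),cR.as_rotvec().round(3))
    save(cp,cR)
def lin(p0,p1,R,n=5): return [(np.asarray(p0)+(np.asarray(p1)-p0)*(i+1)/n,R) for i in range(n)]
E
python3 - <<'E'
from h import *
from scipy.spatial.transform import Slerp
p0,R0=load()
S=Slerp([0,1],Ro.concatenate([R0,RG]))
a=p0+[45,-110,100]
H=chest(V,handle(0))
calls=[[(p0+(a-p0)*(i+1)/5,S((i+1)/5)) for i in range(5)]]
e=H+[0,0,165]-0
n=4
# limit 150 per axis
d=(e-a)/n;print(d)
for k in range(n): calls.append(lin(a+d*k,a+d*(k+1),RG))
plan(calls)
E
```

```text
[  82.0587398  -137.73304561  -10.66875   ]
[[[-0.11, 0.12, -0.13], [-0.0, 0.0, -0.07]], [[-0.22, 0.23, -0.27], [-0.0, 0.0, -0.15]], [[-0.33, 0.35, -0.4], [-0.0, 0.0, -0.22]], [[-0.44, 0.46, -0.53], [-0.0, 0.0, -0.29]], [[-0.54, 0.58, -0.67], [-0.0, 0.0, -0.36]]]
  end [304.4 459.3 323.3] [ 2.276e+00  2.165e+00 -2.000e-03]
[[[-0.18, 0.11, 0.02], [-0.0, 0.0, -0.0]], [[-0.36, 0.23, 0.03], [-0.0, 0.0, -0.0]], [[-0.54, 0.35, 0.05], [-0.0, 0.0, -0.0]], [[-0.71, 0.47, 0.06], [-0.0, 0.0, -0.0]], [[-0.89, 0.59, 0.08], [-0.0, 0.0, -0.0]]]
  end [386.1 321.5 311.4] [ 2.276e+00  2.165e+00 -2.000e-03]
[[[-0.18, 0.12, 0.01], [-0.0, 0.0, -0.0]], [[-0.36, 0.23, 0.02], [-0.0, 0.0, -0.0]], [[-0.54, 0.35, 0.04], [-0.0, 0.0, -0.0]], [[-0.71, 0.47, 0.05], [-0.0, 0.0, -0.0]], [[-0.89, 0.59, 0.07], [-0.0, 0.0, -0.0]]]
  end [467.8 183.8 301. ] [ 2.276e+00  2.165e+00 -2.000e-03]
[[[-0.18, 0.12, 0.01], [-0.0, 0.0, -0.0]], [[-0.36, 0.24, 0.03], [-0.0, 0.0, -0.0]], [[-0.54, 0.36, 0.04], [-0.0, 0.0, -0.0]], [[-0.71, 0.47, 0.06], [-0.0, 0.0, -0.0]], [[-0.89, 0.59, 0.07], [-0.0, 0.0, -0.0]]]
  end [549.6  46.  290.7] [ 2.276e+00  2.165e+00 -2.000e-03]
[[[-0.18, 0.12, 0.01], [-0.0, 0.0, -0.0]], [[-0.36, 0.24, 0.03], [-0.0, 0.0, -0.0]], [[-0.54, 0.36, 0.04], [-0.0, 0.0, -0.0]], [[-0.71, 0.48, 0.06], [-0.0, 0.0, -0.0]], [[-0.89, 0.59, 0.07], [-0.0, 0.0, -0.0]]]
  end [631.3 -91.8 280.3] [ 2.276e+00  2.165e+00 -2.000e-03]
```

Call:
move_arm([
  [[-0.11,0.12,-0.13],[0,0,-0.07]],
  [[-0.22,0.23,-0.27],[0,0,-0.15]],
  [[-0.33,0.35,-0.4],[0,0,-0.22]],
  [[-0.44,0.46,-0.53],[0,0,-0.29]],
  [[-0.54,0.58,-0.67],[0,0,-0.36]],
], gripper=0.45)

```text
t: 1.62
ee_pos: [304.5, 458.3, 323.8]
orientation: [2.273, 2.168, -0.0]
ft_force: [0.5, -0.2, 0.5]
width: 41.6
```

Call:
move_arm([
  [[-0.18,0.11,0.02],[0,0,0]],
  [[-0.36,0.23,0.03],[0,0,0]],
  [[-0.54,0.35,0.05],[0,0,0]],
  [[-0.71,0.47,0.06],[0,0,0]],
  [[-0.89,0.59,0.08],[0,0,0]],
])

```text
t: 2.25
ee_pos: [386.6, 320.6, 311.3]
orientation: [2.276, 2.166, 0.001]
ft_force: [-0.8, -0.5, -0.8]
width: 39.8
```

Call:
move_arm([
  [[-0.18,0.12,0.01],[0,0,0]],
  [[-0.36,0.23,0.02],[0,0,0]],
  [[-0.54,0.35,0.04],[0,0,0]],
  [[-0.71,0.47,0.05],[0,0,0]],
  [[-0.89,0.59,0.07],[0,0,0]],
])

```text
t: 2.88
ee_pos: [468.4, 182.8, 300.9]
orientation: [2.276, 2.165, 0.001]
ft_force: [0.1, 0.8, -0.1]
width: 39.3
```

Call:
move_arm([
  [[-0.18,0.12,0.01],[0,0,0]],
  [[-0.36,0.24,0.03],[0,0,0]],
  [[-0.54,0.36,0.04],[0,0,0]],
  [[-0.71,0.47,0.06],[0,0,0]],
  [[-0.89,0.59,0.07],[0,0,0]],
])

```text
t: 3.5
ee_pos: [550.0, 45.1, 290.1]
orientation: [-2.276, -2.165, -0.0]
ft_force: [0.6, -0.0, -0.3]
width: 39.9
```

Call:
move_arm([
  [[-0.18,0.12,0.01],[0,0,0]],
  [[-0.36,0.24,0.03],[0,0,0]],
  [[-0.54,0.36,0.04],[0,0,0]],
  [[-0.71,0.48,0.06],[0,0,0]],
  [[-0.89,0.59,0.07],[0,0,0]],
])

```text
t: 4.12
ee_pos: [631.8, -92.7, 279.5]
orientation: [-2.276, -2.165, 0.0]
ft_force: [-0.0, -1.1, 0.1]
width: 39.4
```

Call:
move_arm([
  [[0,0,0.2],[0,0,0]],
  [[0,0,0.4],[0,0,0]],
  [[0,0,0.6],[0,0,0]],
  [[0,0,0.8],[0,0,0]],
  [[0,0,0.98],[0,0,0]],
])

```text
t: 4.75
ee_pos: [631.2, -91.8, 131.6]
orientation: [-2.276, -2.165, 0.0]
ft_force: [-0.4, -0.2, -0.1]
width: 40.1
```

Run:
```python
from workcell import ctrl
import cv2,numpy as np
a=[]
for c in ["side","top"]:
    im=ctrl.get_image(c);p=im["pixels"][:,:,::-1]
    p=p[120:330,180:460] if c=="side" else p[90:300,180:460]
    a.append(cv2.resize(p,None,fx=2.0,fy=2.0,interpolation=cv2.INTER_CUBIC))
    for n in ["lid_handle"]:
        print(c,[(np.round(d["location"]).tolist(),round(d["p"],2)) for d in ctrl.pinpoint(c,n)[:3]])
cv2.imwrite("pics/a1.png",cv2.resize(np.vstack(a),(400,600)))
```

```text
side [([634.0, -90.0, 114.0], 0.83)]
top []
```

View pics/a1.png

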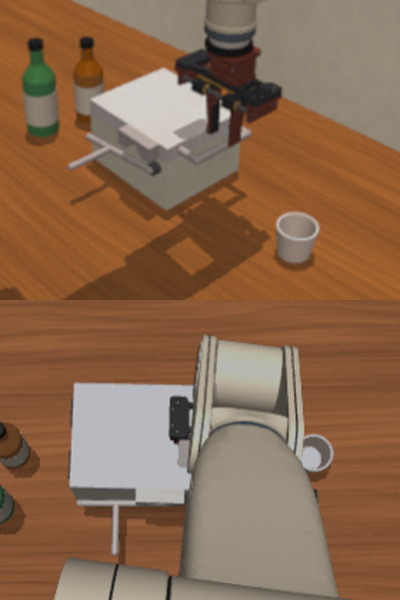

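Call:
move_arm([
  [[0,0,0.06],[0,0,0]],
  [[0,0,0.12],[0,0,0]],
  [[0,0,0.18],[0,0,0]],
  [[0,0,0.24],[0,0,0]],
  [[0,0,0.24],[0,0,0]],
])

```text
t: 5.58
ee_pos: [630.7, -91.7, 95.6]
orientation: [-2.275, -2.164, 0.002]
ft_force: [-0.6, -0.0, 0.1]
width: 39.5
```

Call:
move_arm([
  [[0,0,0],[0,0,0]],
  [[0,0,0],[0,0,0]],
  [[0,0,0],[0,0,0]],
  [[0,0,0],[0,0,0]],
  [[0,0,0],[0,0,0]],
], gripper=0)

```text
t: 6.2
ee_pos: [631.5, -93.0, 97.0]
orientation: [2.275, 2.165, -0.001]
ft_force: [0.9, -5.3, -0.4]
width: 13.3
```

Run:
```python
from h import *
cp=np.array([631.3,-91.8,280.3-147-36]); save(cp,RG)
h0=chest(V,handle(0))
calls=[];t=0
for k in range(4):
    g=[]
    for i in range(5):
        t=1.22*(5*k+i+1)/20
        g.append((cp+chest(V,handle(t))-h0+[0,-1,0],RG))
    calls.append(g)
plan(calls,3)
```

```text
[[[0.003, 0.0, -0.101], [0.0, 0.0, 0.0]], [[0.018, 0.0, -0.202], [0.0, 0.0, 0.0]], [[0.039, 0.0, -0.302], [0.0, 0.0, 0.0]], [[0.067, 0.0, -0.4], [0.0, 0.0, 0.0]], [[0.1, 0.0, -0.496], [0.0, 0.0, 0.0]]]
  end [632.  -76.8 171.7] [2.271 2.17  0.   ]
[[[0.04, 0.0, -0.094], [0.0, 0.0, 0.0]], [[0.084, 0.0, -0.185], [0.0, 0.0, 0.0]], [[0.135, 0.0, -0.274], [0.0, 0.0, 0.0]], [[0.19, 0.0, -0.359], [0.0, 0.0, 0.0]], [[0.251, 0.0, -0.441], [0.0, 0.0, 0.0]]]
  end [633.7 -39.2 237.9] [2.271 2.17  0.   ]
[[[0.066, 0.0, -0.078], [0.0, 0.0, 0.0]], [[0.136, 0.0, -0.151], [0.0, 0.0, 0.0]], [[0.211, 0.0, -0.221], [0.0, 0.0, 0.0]], [[0.289, 0.0, -0.285], [0.0, 0.0, 0.0]], [[0.372, 0.0, -0.345], [0.0, 0.0, 0.0]]]
  end [636.2  16.5 289.6] [2.271 2.17  0.   ]
[[[0.086, 0.0, -0.054], [0.0, 0.0, 0.0]], [[0.175, 0.0, -0.104], [0.0, 0.0, 0.0]], [[0.267, 0.0, -0.147], [0.0, 0.0, 0.0]], [[0.362, 0.0, -0.185], [0.0, 0.0, 0.0]], [[0.458, 0.0, -0.218], [0.0, 0.0, 0.0]]]
  end [639.4  85.2 322.3] [2.271 2.17  0.   ]
```

Call:
move_arm([
  [[0.003,0,-0.101],[0,0,0]],
  [[0.018,0,-0.202],[0,0,0]],
  [[0.039,0,-0.302],[0,0,0]],
  [[0.067,0,-0.4],[0,0,0]],
  [[0.1,0,-0.496],[0,0,0]],
])

```text
t: 6.82
ee_pos: [632.3, -77.3, 172.5]
orientation: [2.275, 2.165, -0.0]
ft_force: [3.7, -4.0, -6.1]
width: 13.1
```

Call:
move_arm([
  [[0.04,0,-0.094],[0,0,0]],
  [[0.084,0,-0.185],[0,0,0]],
  [[0.135,0,-0.274],[0,0,0]],
  [[0.19,0,-0.359],[0,0,0]],
  [[0.251,0,-0.441],[0,0,0]],
])

```text
t: 7.45
ee_pos: [634.2, -40.9, 239.4]
orientation: [2.273, 2.163, -0.002]
ft_force: [2.3, -10.3, 1.5]
width: 12.9
```

Call:
move_arm([
  [[0.066,0,-0.078],[0,0,0]],
  [[0.136,0,-0.151],[0,0,0]],
  [[0.211,0,-0.221],[0,0,0]],
  [[0.289,0,-0.285],[0,0,0]],
  [[0.372,0,-0.345],[0,0,0]],
])

```text
t: 8.07
ee_pos: [637.1, 13.5, 293.2]
orientation: [2.272, 2.16, -0.003]
ft_force: [-2.9, -14.9, 11.3]
width: 12.8
```

Call:
move_arm([
  [[0.086,0,-0.054],[0,0,0]],
  [[0.175,0,-0.104],[0,0,0]],
  [[0.267,0,-0.147],[0,0,0]],
  [[0.362,0,-0.185],[0,0,0]],
  [[0.458,0,-0.218],[0,0,0]],
])

```text
t: 8.7
ee_pos: [640.7, 84.3, 325.6]
orientation: [2.273, 2.162, 0.003]
ft_force: [2.3, -6.1, 7.5]
width: 13.5
```

```bash
cat > look.py <<'E'
import sys
from workcell import ctrl
import cv2,numpy as np
def look(name,pts,crop=True):
    a=[]
    for c in ["side","top"]:
        im=ctrl.get_image(c);p=im["pixels"][:,:,::-1]
        if crop: p=p[100:310,180:460] if c=="side" else p[90:300,140:420]
        a.append(cv2.resize(p,(533,400),interpolation=cv2.INTER_CUBIC) if 0 else cv2.resize(p,(400,300),interpolation=cv2.INTER_CUBIC))
        for n in pts:
            print(c,n,[(np.round(d["location"]).tolist(),round(d["p"],2)) for d in ctrl.pinpoint(c,n)[:3]])
    cv2.imwrite(f"pics/{name}.png",np.hstack(a))
    o=ctrl.get_obs();print(o["t"],o["ee_pos"].round(1),o["ft_force"].round(1))
if __name__=="__main__": look(sys.argv[1],sys.argv[2:])
E
python3 look.py b1 lid_handle socket rod_grip rod_tip lid_hinge
```

```text
side lid_handle [([641.0, 87.0, 340.0], 0.83)]
side socket [([539.0, 124.0, 243.0], 0.97)]
side rod_grip [([476.0, 90.0, 67.0], 0.78)]
side rod_tip [([540.0, 150.0, 62.0], 0.66), ([540.0, 125.0, 241.0], 0.21)]
side lid_hinge [([646.0, 156.0, 99.0], 0.67)]
top lid_handle []
top socket []
top rod_grip []
top rod_tip []
top lid_hinge []
9.3 [640.8  85.2 325.7] [ 0.6 -3.4 10. ]
```

View pics/b1.png

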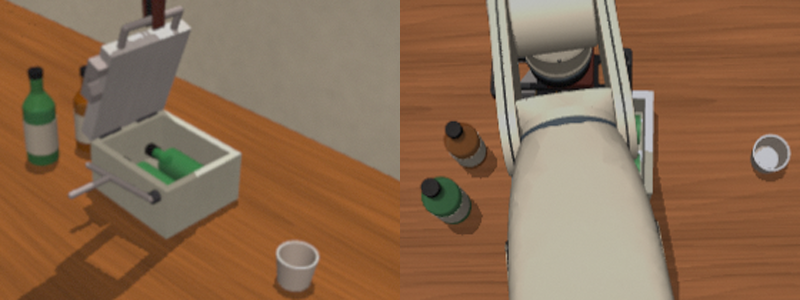

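Run:
```python
from workcell import ctrl
import cv2,numpy as np
im=ctrl.get_image("side");R,t,K,D=[np.array(im[k],float) for k in("R","t","camera_matrix","D")]
np.savez("side.npz",R=R,t=t,K=K,D=D)
print(-R.T@t)
T=ctrl.get_image("top");print(-np.array(T["R"]).T@np.array(T["t"]))
a=cv2.imread("pics/side0.png")
def pr(X): return cv2.projectPoints(np.float64([X]),cv2.Rodrigues(R)[0],t,K,D)[0].ravel()
p=np.array([258.5,568.5,222.])
for h in range(0,450,50):
    q=pr(p+[0,0,h]);print(h,q.round());cv2.circle(a,tuple(int(v) for v in q.round()),1,(0,255,0),-1)
cv2.imwrite("pics/side0c.png",cv2.resize(a[:180,:160],None,fx=3.3,fy=3.3,interpolation=cv2.INTER_CUBIC))
b=im["pixels"][:,:,::-1].copy()
o=ctrl.get_obs()["ee_pos"]
for h in range(0,450,50):
    q=pr(o+[0,0,h]);cv2.circle(b,tuple(int(v) for v in q.round()),1,(0,255,0),-1)
cv2.imwrite("pics/side1.png",b)
```

```text
[-151.08613862 -730.3018652   811.0302724 ]
[ 326.37846648   44.51453708 1335.3112861 ]
0 [ 65. 146.]
50 [ 62. 129.]
100 [ 58. 112.]
150 [54. 95.]
200 [50. 77.]
250 [46. 58.]
300 [43. 39.]
350 [39. 20.]
400 [36.  0.]
```

View pics/side0c.png

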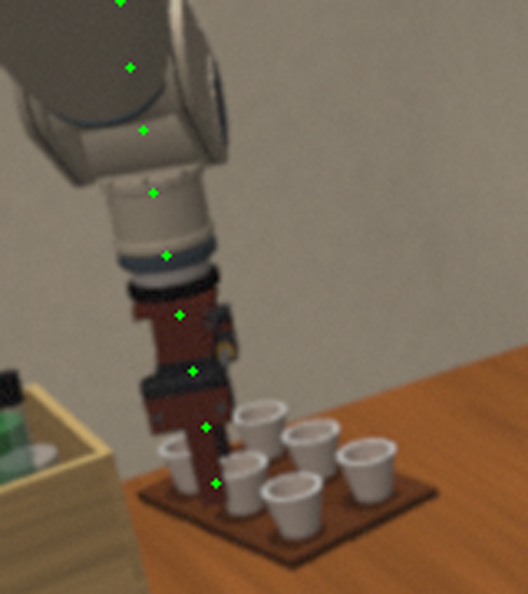

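View pics/side1.png

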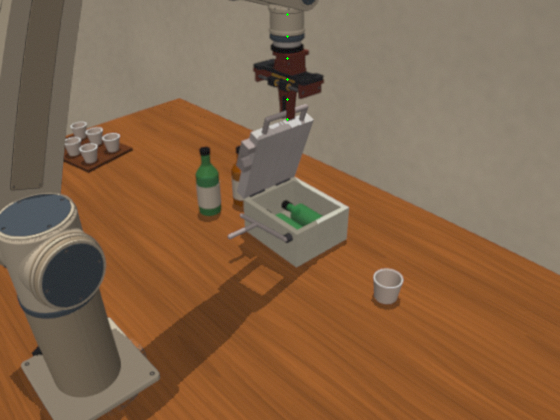

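Run:
```python
from h import *
from scipy.spatial.transform import Slerp
cp,cR=load()
RT=down(np.pi/2+V[2],0.3); print(RT.as_matrix().round(2))
z=lambda d:(cp+[0,0,d],cR)
c1=[z(0),z(0),z(0),z(25),z(60)]
g=chest(V,grip(-.12,62)); print('g',g)
zt=RT.apply([0,0,1.])
tcp=g+19*zt; print('tcp grasp',tcp)
p1=cp+[0,0,60]
p2=p1+[-140,2,25]
S=Slerp([0,1],Ro.concatenate([cR,RT]))
p3=tcp-zt*0; p3=np.array([tcp[0]-30,tcp[1],340])
c2=lin(p1,p2,cR)
c3=[(p2+(p3-p2)*(i+1)/5,S((i+1)/5)) for i in range(5)]
p4=np.array([tcp[0]-15,tcp[1],200]); p5=tcp+[0,0,30]
plan([c1,c2,c3,lin(p3,p4,RT),lin(p4,p5,RT),lin(p5,tcp,RT)],3)
```

```text
[[ 0.05  0.95  0.3 ]
 [ 1.   -0.04 -0.01]
 [ 0.    0.3  -0.96]]
g [473.03129504  89.62923449  66.8316572 ]
tcp grasp [478.6403584   89.37363766  48.6802639 ]
[[[0.0, 0.0, 0.0], [0.0, 0.0, 0.0]], [[0.0, 0.0, 0.0], [0.0, 0.0, 0.0]], [[0.0, 0.0, 0.0], [0.0, 0.0, 0.0]], [[-0.0, 0.0, -0.167], [0.0, 0.0, 0.0]], [[-0.0, 0.0, -0.4], [0.0, 0.0, 0.0]]]
  end [639.4  85.2 382.3] [2.271 2.17  0.   ]
[[[-0.006, -0.187, -0.033], [0.0, 0.0, 0.0]], [[-0.012, -0.373, -0.067], [0.0, 0.0, 0.0]], [[-0.018, -0.56, -0.1], [0.0, 0.0, 0.0]], [[-0.023, -0.746, -0.133], [0.0, 0.0, 0.0]], [[-0.029, -0.933, -0.167], [0.0, 0.0, 0.0]]]
  end [499.4  87.2 407.4] [2.271 2.17  0.   ]
[[[-0.0, -0.068, 0.09], [-0.057, 0.0, 0.0]], [[-0.0, -0.135, 0.18], [-0.115, 0.0, 0.0]], [[-0.001, -0.203, 0.27], [-0.172, 0.0, 0.0]], [[-0.001, -0.271, 0.359], [-0.229, 0.0, 0.0]], [[-0.001, -0.338, 0.449], [-0.286, 0.0, 0.0]]]
  end [448.7  89.3 340. ] [2.104 2.01  0.303]
[[[0.001, -0.036, 0.184], [-0.0, 0.0, 0.0]], [[0.002, -0.072, 0.368], [-0.0, 0.0, 0.0]], [[0.003, -0.108, 0.553], [-0.0, 0.0, 0.0]], [[0.004, -0.144, 0.737], [-0.0, 0.0, 0.0]], [[0.005, -0.18, 0.921], [-0.0, 0.0, 0.0]]]
  end [463.7  89.4 200. ] [2.104 2.01  0.303]
[[[0.001, -0.029, 0.161], [-0.0, 0.0, 0.0]], [[0.002, -0.058, 0.321], [-0.0, 0.0, 0.0]], [[0.002, -0.086, 0.481], [-0.0, 0.0, 0.0]], [[0.003, -0.115, 0.642], [-0.0, 0.0, 0.0]], [[0.004, -0.144, 0.802], [-0.0, 0.0, 0.0]]]
  end [478.6  89.3  78.7] [2.104 2.01  0.303]
[[[0.0, -0.011, 0.039], [-0.0, 0.0, 0.0]], [[0.0, -0.023, 0.077], [-0.0, 0.0, 0.0]], [[0.0, -0.035, 0.115], [-0.0, 0.0, 0.0]], [[0.0, -0.047, 0.153], [-0.0, 0.0, 0.0]], [[0.0, -0.059, 0.191], [-0.0, 0.0, 0.0]]]
  end [478.6  89.3  48.7] [2.104 2.01  0.303]
```

Call:
move_arm([
  [[0,0,0],[0,0,0]],
  [[0,0,0],[0,0,0]],
  [[0,0,0],[0,0,0]],
  [[0,0,-0.167],[0,0,0]],
  [[0,0,-0.4],[0,0,0]],
], gripper=0.45)

```text
t: 10.02
ee_pos: [639.3, 85.3, 380.9]
orientation: [-2.274, -2.164, 0.004]
ft_force: [0.6, 0.2, -0.5]
width: 39.4
```

Call:
move_arm([
  [[-0.006,-0.187,-0.033],[0,0,0]],
  [[-0.012,-0.373,-0.067],[0,0,0]],
  [[-0.018,-0.56,-0.1],[0,0,0]],
  [[-0.023,-0.746,-0.133],[0,0,0]],
  [[-0.029,-0.933,-0.167],[0,0,0]],
])

```text
t: 10.65
ee_pos: [499.0, 87.9, 406.7]
orientation: [-2.276, -2.165, 0.001]
ft_force: [1.0, 0.2, 0.3]
width: 39.6
```

Call:
move_arm([
  [[0,-0.068,0.09],[-0.057,0,0]],
  [[0,-0.135,0.18],[-0.115,0,0]],
  [[-0.001,-0.203,0.27],[-0.172,0,0]],
  [[-0.001,-0.271,0.359],[-0.229,0,0]],
  [[-0.001,-0.338,0.449],[-0.286,0,0]],
], gripper=0.7)

```text
t: 11.28
ee_pos: [448.9, 90.2, 338.9]
orientation: [2.107, 2.005, 0.304]
ft_force: [0.3, 0.4, -0.2]
width: 61.6
```

```bash
python3 look.py c1 lid_handle socket rod_grip rod_tip
```

```text
side lid_handle [([640.0, 89.0, 340.0], 0.64)]
side socket [([536.0, 129.0, 244.0], 0.74)]
side rod_grip [([476.0, 92.0, 67.0], 0.58)]
side rod_tip [([543.0, 150.0, 59.0], 0.79), ([642.0, 274.0, 1.0], 0.58)]
top lid_handle [([637.0, 82.0, 344.0], 0.79)]
top socket [([538.0, 124.0, 245.0], 0.86), ([526.0, -19.0, 80.0], 0.74), ([478.0, 88.0, 67.0], 0.34)]
top rod_grip [([476.0, 92.0, 69.0], 0.71)]
top rod_tip [([534.0, 149.0, 58.0], 0.56)]
11.775 [450.2  90.1 339.8] [-0.  -0.2  0. ]
```

View pics/c1.png

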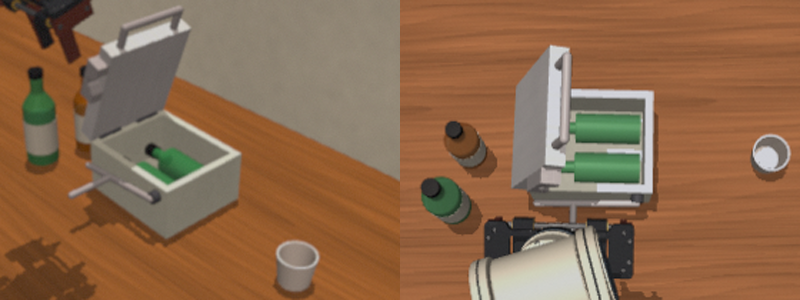

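Call:
move_arm([
  [[0.001,-0.036,0.184],[0,0,0]],
  [[0.002,-0.072,0.368],[0,0,0]],
  [[0.003,-0.108,0.553],[0,0,0]],
  [[0.004,-0.144,0.737],[0,0,0]],
  [[0.005,-0.18,0.921],[0,0,0]],
])

```text
t: 12.4
ee_pos: [465.1, 90.2, 198.7]
orientation: [2.108, 2.005, 0.303]
ft_force: [0.5, 0.0, 0.3]
width: 61.5
```

Call:
move_arm([
  [[0.001,-0.029,0.161],[0,0,0]],
  [[0.002,-0.058,0.321],[0,0,0]],
  [[0.002,-0.086,0.481],[0,0,0]],
  [[0.003,-0.115,0.642],[0,0,0]],
  [[0.004,-0.144,0.802],[0,0,0]],
])

```text
t: 13.02
ee_pos: [480.2, 90.0, 77.3]
orientation: [2.108, 2.005, 0.303]
ft_force: [0.9, -0.3, -0.2]
width: 61.8
```

Call:
move_arm([
  [[0,-0.011,0.039],[0,0,0]],
  [[0,-0.023,0.077],[0,0,0]],
  [[0,-0.035,0.115],[0,0,0]],
  [[0,-0.047,0.153],[0,0,0]],
  [[0,-0.059,0.191],[0,0,0]],
])

```text
t: 13.65
ee_pos: [479.6, 90.1, 48.1]
orientation: [2.107, 2.005, 0.303]
ft_force: [-0.0, 0.3, -0.6]
width: 61.7
```

Call:
move_arm([
  [[0,0,0],[0,0,0]],
  [[0,0,0],[0,0,0]],
  [[0,0,0],[0,0,0]],
  [[0,0,0],[0,0,0]],
  [[0,0,0],[0,0,0]],
], gripper=0)

```text
t: 14.28
ee_pos: [479.4, 90.0, 48.2]
orientation: [2.108, 2.005, 0.303]
ft_force: [-0.4, -0.0, 1.3]
width: 14.9
```

Run:
```python
from h import *
cp,cR=load()
g0=chest(V,grip(-.12,62))
ph=[-.12,-.12,-.05,.02,.1]+list(np.linspace(.1,.97,16)[1:])
calls=[[(cp+chest(V,grip(f,62))-g0,cR) for f in ph[5*k:5*k+5]] for k in range(4)]
plan(calls,3)
```

```text
[[[0.0, 0.0, 0.0], [0.0, 0.0, 0.0]], [[0.0, 0.0, 0.0], [0.0, 0.0, 0.0]], [[0.004, 0.015, -0.049], [0.0, 0.0, 0.0]], [[0.005, 0.03, -0.098], [0.0, 0.0, 0.0]], [[0.002, 0.048, -0.154], [0.0, 0.0, 0.0]]]
  end [478.6  89.6  72.9] [2.104 2.01  0.303]
[[[-0.006, 0.012, -0.04], [0.0, 0.0, 0.0]], [[-0.014, 0.024, -0.08], [0.0, 0.0, 0.0]], [[-0.024, 0.036, -0.119], [0.0, 0.0, 0.0]], [[-0.037, 0.048, -0.158], [0.0, 0.0, 0.0]], [[-0.052, 0.06, -0.196], [0.0, 0.0, 0.0]]]
  end [478.2  81.8 103.7] [2.104 2.01  0.303]
[[[-0.017, 0.012, -0.037], [0.0, 0.0, 0.0]], [[-0.037, 0.023, -0.073], [0.0, 0.0, 0.0]], [[-0.058, 0.034, -0.108], [0.0, 0.0, 0.0]], [[-0.082, 0.044, -0.142], [0.0, 0.0, 0.0]], [[-0.108, 0.054, -0.174], [0.0, 0.0, 0.0]]]
  end [477.5  65.7 131. ] [2.104 2.01  0.303]
[[[-0.028, 0.009, -0.031], [0.0, 0.0, 0.0]], [[-0.057, 0.019, -0.061], [0.0, 0.0, 0.0]], [[-0.088, 0.027, -0.088], [0.0, 0.0, 0.0]], [[-0.121, 0.035, -0.114], [0.0, 0.0, 0.0]], [[-0.156, 0.042, -0.138], [0.0, 0.0, 0.0]]]
  end [476.3  42.3 152.6] [2.104 2.01  0.303]
```

Call:
move_arm([
  [[0,0,0],[0,0,0]],
  [[0,0,0],[0,0,0]],
  [[0.004,0.015,-0.049],[0,0,0]],
  [[0.005,0.03,-0.098],[0,0,0]],
  [[0.002,0.048,-0.154],[0,0,0]],
])

```text
t: 14.9
ee_pos: [479.1, 89.7, 72.1]
orientation: [2.109, 2.005, 0.3]
ft_force: [5.3, -8.9, -6.8]
width: 11.1
```

Call:
move_arm([
  [[-0.006,0.012,-0.04],[0,0,0]],
  [[-0.014,0.024,-0.08],[0,0,0]],
  [[-0.024,0.036,-0.119],[0,0,0]],
  [[-0.037,0.048,-0.158],[0,0,0]],
  [[-0.052,0.06,-0.196],[0,0,0]],
])

```text
t: 15.52
ee_pos: [478.9, 82.5, 103.3]
orientation: [2.108, 2.006, 0.303]
ft_force: [1.5, -1.0, -5.1]
width: 11.0
```

```bash
python3 look.py d1 socket rod_grip rod_tip
```

```text
side socket [([540.0, 125.0, 244.0], 0.64)]
side rod_grip [([536.0, -23.0, 81.0], 0.59), ([476.0, 85.0, 120.0], 0.56)]
side rod_tip []
top socket []
top rod_grip [([474.0, 83.0, 122.0], 0.57), ([647.0, 158.0, 104.0], 0.27)]
top rod_tip [([534.0, 139.0, 143.0], 0.56)]
15.925 [478.9  82.6 103. ] [-1.3 -0.2  0.2]
```

View pics/d1.png

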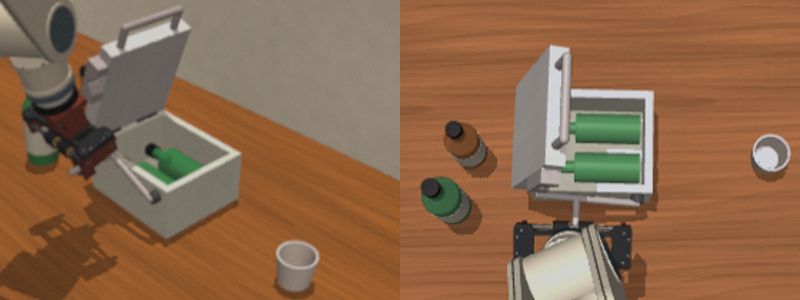

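Rod is rising with the gripper, lid stays up; continuing.

Call:
move_arm([
  [[-0.017,0.012,-0.037],[0,0,0]],
  [[-0.037,0.023,-0.073],[0,0,0]],
  [[-0.058,0.034,-0.108],[0,0,0]],
  [[-0.082,0.044,-0.142],[0,0,0]],
  [[-0.108,0.054,-0.174],[0,0,0]],
])

```text
t: 16.55
ee_pos: [478.2, 67.4, 131.1]
orientation: [2.108, 2.005, 0.306]
ft_force: [-6.2, 15.6, 4.7]
width: 11.3
```

Call:
move_arm([
  [[-0.028,0.009,-0.031],[0,0,0]],
  [[-0.057,0.019,-0.061],[0,0,0]],
  [[-0.088,0.027,-0.088],[0,0,0]],
  [[-0.121,0.035,-0.114],[0,0,0]],
  [[-0.156,0.042,-0.138],[0,0,0]],
])

```text
t: 17.18
ee_pos: [477.3, 44.8, 153.7]
orientation: [2.108, 2.005, 0.308]
ft_force: [-9.3, 18.5, 16.1]
width: 11.4
```

```bash
python3 look.py e1 socket rod_grip rod_tip lid_handle
```

```text
side socket [([541.0, 123.0, 242.0], 0.92)]
side rod_grip [([472.0, 48.0, 166.0], 0.89), ([532.0, -25.0, 81.0], 0.7), ([635.0, 53.0, -2.0], 0.51)]
side rod_tip [([536.0, 82.0, 220.0], 0.55), ([475.0, 50.0, 166.0], 0.27)]
side lid_handle [([640.0, 87.0, 342.0], 0.79)]
top socket [([540.0, 126.0, 242.0], 0.67)]
top rod_grip [([475.0, 46.0, 170.0], 0.72)]
top rod_tip []
top lid_handle [([635.0, 88.0, 344.0], 0.59)]
17.675 [477.3  44.4 153.8] [-11.2  14.8  20.7]
```

View pics/e1.png

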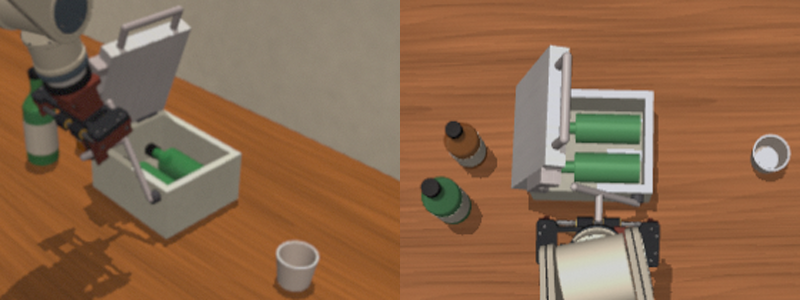

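Call:
move_arm([
  [[-0.015,0.002,-0.01],[0,0,0]],
  [[-0.015,0.002,-0.01],[0,0,0]],
  [[-0.015,0.002,-0.01],[0,0,0]],
  [[-0.015,0.002,-0.01],[0,0,0]],
  [[-0.015,0.002,-0.01],[0,0,0]],
])

```text
t: 18.3
ee_pos: [477.2, 42.3, 155.3]
orientation: [2.108, 2.004, 0.308]
ft_force: [-11.0, 16.0, 19.3]
width: 11.2
```

Call:
move_arm([
  [[0,0,0],[0,0,0]],
  [[0,0,0],[0,0,0]],
  [[0,0,0],[0,0,0]],
  [[0,0,0],[0,0,0]],
  [[0,0,0],[0,0,0]],
], gripper=0.45)

```text
t: 18.92
ee_pos: [476.7, 40.6, 153.4]
orientation: [2.108, 2.005, 0.302]
ft_force: [-0.3, 0.2, 1.0]
width: 39.5
```

Call:
move_arm([
  [[0,0,-0.1],[0,0,0]],
  [[0,0,-0.25],[0,0,0]],
  [[0,0,-0.45],[0,0,0]],
  [[0,0,-0.7],[0,0,0]],
  [[0,0,-0.95],[0,0,0]],
])

```text
t: 19.55
ee_pos: [434.1, 42.8, 290.6]
orientation: [2.108, 2.006, 0.302]
ft_force: [0.1, 0.2, 0.3]
width: 39.5
```

```bash
python3 look.py f1 socket rod_grip rod_tip lid_handle rod_pivot
```

```text
side socket [([537.0, 125.0, 244.0], 0.92)]
side rod_grip [([472.0, 45.0, 170.0], 0.75)]
side rod_tip [([534.0, 75.0, 225.0], 0.6)]
side lid_handle [([642.0, 90.0, 340.0], 0.79)]
side rod_pivot [([533.0, -23.0, 83.0], 0.92), ([539.0, 127.0, 244.0], 0.38)]
top socket [([539.0, 125.0, 246.0], 0.58)]
top rod_grip [([474.0, 41.0, 172.0], 0.63), ([530.0, 73.0, 224.0], 0.21)]
top rod_tip [([535.0, 75.0, 222.0], 0.8)]
top lid_handle [([642.0, 84.0, 343.0], 0.84)]
top rod_pivot [([530.0, -19.0, 79.0], 0.59), ([533.0, 125.0, 245.0], 0.33)]
20.15 [434.5  42.8 288.9] [ 0.1 -0.8  0.3]
```

View pics/f1.png

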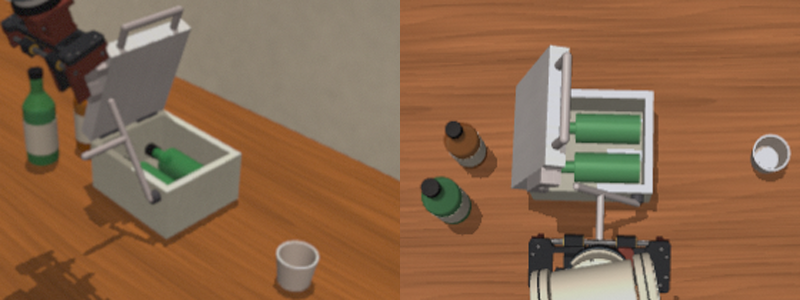

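Run:
```python
from h import *
from scipy.spatial.transform import Slerp
cp,cR=load()
for r in ([[-0.015, 0.002, -0.01],[0,0,0]],[[0,0,-.95],[0,0,0]]): cp,cR=apply(cp,cR,r)
print(cp);save(cp,cR)
R1=RG
S=Slerp([0,1],Ro.concatenate([cR,R1]))
p1=np.array([500,65,410.]);p2=np.array([640.,86,395]);p3=np.array([640,86,325.])
d=p1-cp
c1=[(cp+[d[0]*s*s,d[1]*s,d[2]*s],S(s)) for s in (np.arange(5)+1)/5]
plan([c1,lin(p1,p2,R1),lin(p2,p3,R1)],3)
```

```text
[434.0894488   41.9659472  290.31643537]
[[[0.031, 0.063, -0.148], [0.057, 0.0, -0.0]], [[0.065, 0.159, -0.285], [0.114, 0.0, -0.0]], [[0.099, 0.288, -0.412], [0.172, 0.0, 0.0]], [[0.136, 0.451, -0.529], [0.229, 0.0, 0.0]], [[0.173, 0.648, -0.635], [0.286, 0.0, 0.0]]]
  end [500.   64.9 410. ] [2.271 2.17  0.   ]
[[[0.037, 0.185, 0.02], [0.0, 0.0, 0.0]], [[0.073, 0.371, 0.04], [0.0, 0.0, 0.0]], [[0.11, 0.556, 0.06], [0.0, 0.0, 0.0]], [[0.146, 0.741, 0.08], [0.0, 0.0, 0.0]], [[0.183, 0.926, 0.1], [0.0, 0.0, 0.0]]]
  end [640.  86. 395.] [2.271 2.17  0.   ]
[[[-0.0, 0.0, 0.093], [0.0, 0.0, 0.0]], [[-0.0, 0.0, 0.187], [0.0, 0.0, 0.0]], [[-0.0, 0.0, 0.28], [0.0, 0.0, 0.0]], [[-0.0, 0.0, 0.373], [0.0, 0.0, 0.0]], [[-0.0, 0.0, 0.467], [0.0, 0.0, 0.0]]]
  end [640.  86. 325.] [2.271 2.17  0.   ]
```

Call:
move_arm([
  [[0.031,0.063,-0.148],[0.057,0,0]],
  [[0.065,0.159,-0.285],[0.114,0,0]],
  [[0.099,0.288,-0.412],[0.172,0,0]],
  [[0.136,0.451,-0.529],[0.229,0,0]],
  [[0.173,0.648,-0.635],[0.286,0,0]],
])

```text
t: 20.78
ee_pos: [501.2, 65.7, 410.0]
orientation: [-2.275, -2.165, 0.002]
ft_force: [1.1, -0.4, -0.2]
width: 39.4
```

Call:
move_arm([
  [[0.037,0.185,0.02],[0,0,0]],
  [[0.073,0.371,0.04],[0,0,0]],
  [[0.11,0.556,0.06],[0,0,0]],
  [[0.146,0.741,0.08],[0,0,0]],
  [[0.183,0.926,0.1],[0,0,0]],
])

```text
t: 21.4
ee_pos: [641.8, 86.1, 393.5]
orientation: [-2.276, -2.165, 0.001]
ft_force: [0.3, -0.3, -0.5]
width: 39.4
```

Call:
move_arm([
  [[0,0,0.093],[0,0,0]],
  [[0,0,0.187],[0,0,0]],
  [[0,0,0.28],[0,0,0]],
  [[0,0,0.373],[0,0,0]],
  [[0,0,0.467],[0,0,0]],
])

```text
t: 22.02
ee_pos: [640.5, 86.0, 323.6]
orientation: [2.276, 2.165, 0.0]
ft_force: [0.5, -0.6, 0.1]
width: 39.8
```

Call:
move_arm([
  [[0,0,0],[0,0,0]],
  [[0,0,0],[0,0,0]],
  [[0,0,0],[0,0,0]],
  [[0,0,0],[0,0,0]],
  [[0,0,0],[0,0,0]],
], gripper=0)

```text
t: 22.65
ee_pos: [641.2, 85.9, 325.1]
orientation: [2.275, 2.165, 0.001]
ft_force: [0.0, -1.3, 4.2]
width: 13.1
```

Run:
```python
from h import *
D=np.array([(-93,97),(-77.3,172.5),(-40.9,239.4),(13.5,293.2),(85,325.6)]);D[:,0]/=np.cos(V[2])
r=np.hypot(250,15)
s=least_squares(lambda c:np.hypot(*(D-c).T)-r,[158,81])
print(s.x,s.fun)
a0=np.arctan2(15,250)
c=s.x
for q in D: print(np.arctan2(q[1]-c[1],-(q[0]-c[0]))-a0)
print('hinge model y',chest(V,(0,105,100))[1])
cp,cR=load()
def hp(t): 
    a=t+a0; return np.r_[(c[0]-r*np.cos(a))*np.cos(V[2]),c[1]+r*np.sin(a)]
th0=np.arctan2(325.1-c[1],-(85.9/np.cos(V[2])-c[0]))-a0;print('th0',th0)
ts=np.linspace(th0,.90,16)[1:]
m0=hp(th0)
G=[]
for t in ts:
    d=hp(t)-m0; G.append((cp+[-np.tan(V[2])*d[0],d[0],d[1]],cR))
plan([G[:5],G[5:10],G[10:]],3)
np.save('c.npy',c)
```

```text
[157.29155852  86.60098069] [ 0.15432055 -0.55065074 -0.16124331  1.25487088 -0.78210591]
-0.018420400029104736
0.2909632383786044
0.5967533932874627
0.9028819315980031
1.2174791785215067
hinge model y 157.73965961035333
th0 1.2203628817649717
[[[-0.034, 0.0, 0.011], [0.0, 0.0, 0.0]], [[-0.068, 0.0, 0.022], [0.0, 0.0, 0.0]], [[-0.101, -0.0, 0.034], [0.0, 0.0, 0.0]], [[-0.135, -0.0, 0.047], [0.0, 0.0, 0.0]], [[-0.168, -0.0, 0.06], [0.0, 0.0, 0.0]]]
  end [638.8  60.9 316. ] [2.271 2.17  0.   ]
[[[-0.033, 0.0, 0.014], [0.0, 0.0, 0.0]], [[-0.065, -0.0, 0.029], [0.0, 0.0, 0.0]], [[-0.097, 0.0, 0.045], [0.0, 0.0, 0.0]], [[-0.129, -0.0, 0.061], [0.0, 0.0, 0.0]], [[-0.16, -0.0, 0.078], [0.0, 0.0, 0.0]]]
  end [637.7  36.9 304.3] [2.271 2.17  0.   ]
[[[-0.031, 0.0, 0.017], [0.0, 0.0, 0.0]], [[-0.062, 0.0, 0.035], [0.0, 0.0, 0.0]], [[-0.092, 0.0, 0.054], [0.0, 0.0, 0.0]], [[-0.122, 0.0, 0.074], [0.0, 0.0, 0.0]], [[-0.151, 0.0, 0.094], [0.0, 0.0, 0.0]]]
  end [636.7  14.3 290.2] [2.271 2.17  0.   ]
```

Call:
move_arm([
  [[-0.034,0,0.011],[0,0,0]],
  [[-0.068,0,0.022],[0,0,0]],
  [[-0.101,0,0.034],[0,0,0]],
  [[-0.135,0,0.047],[0,0,0]],
  [[-0.168,0,0.06],[0,0,0]],
])

```text
t: 23.28
ee_pos: [639.8, 60.6, 315.6]
orientation: [2.276, 2.165, 0.001]
ft_force: [1.5, 0.1, 4.0]
width: 13.2
```

Call:
move_arm([
  [[-0.033,0,0.014],[0,0,0]],
  [[-0.065,0,0.029],[0,0,0]],
  [[-0.097,0,0.045],[0,0,0]],
  [[-0.129,0,0.061],[0,0,0]],
  [[-0.16,0,0.078],[0,0,0]],
])

```text
t: 23.9
ee_pos: [638.5, 36.6, 303.4]
orientation: [2.276, 2.165, 0.0]
ft_force: [3.8, -1.0, 2.7]
width: 13.2
```

```bash
python3 look.py g1 socket rod_tip lid_handle
```

```text
side socket [([537.0, 94.0, 230.0], 0.8), ([639.0, 54.0, -1.0], 0.52)]
side rod_tip [([535.0, 76.0, 224.0], 0.8)]
side lid_handle [([638.0, 35.0, 320.0], 0.76)]
top socket [([536.0, 94.0, 236.0], 0.85)]
top rod_tip []
top lid_handle []
24.3 [638.5  36.3 303.1] [ 4.7 -3.8 -0.7]
```

View pics/g1.png

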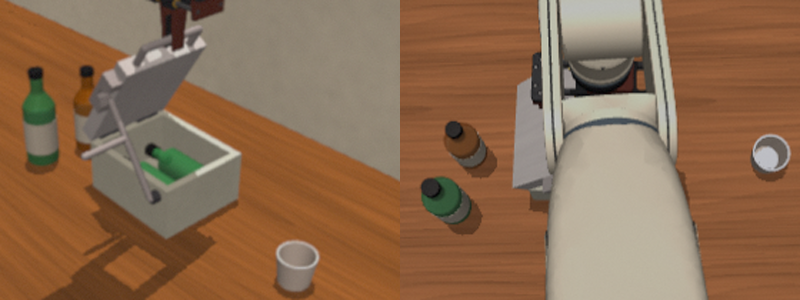

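Call:
move_arm([
  [[-0.031,0,0.017],[0,0,0]],
  [[-0.062,0,0.035],[0,0,0]],
  [[-0.092,0,0.054],[0,0,0]],
  [[-0.122,0,0.074],[0,0,0]],
  [[-0.151,0,0.094],[0,0,0]],
])

```text
t: 24.92
ee_pos: [636.8, 14.0, 289.1]
orientation: [-2.276, -2.165, 0.001]
ft_force: [3.1, 0.8, 0.5]
width: 13.2
```

```bash
python3 - <<'E'
from h import *
c=np.load('c.npy');r=np.hypot(250,15);a0=np.arctan2(15,250)
cp,cR=load()
def hp(t): 
    a=t+a0; return np.r_[(c[0]-r*np.cos(a))*np.cos(V[2]),c[1]+r*np.sin(a)]
G=[]
for t in np.linspace(.90,.86,6)[1:]:
    d=hp(t)-hp(.9); G.append((cp+[-np.tan(V[2])*d[0],d[0],d[1]],cR))
plan([G],3)
E
python3 look.py g2 socket rod_tip lid_handle
```

```text
[[[-0.011, 0.0, 0.008], [0.0, 0.0, 0.0]], [[-0.022, 0.0, 0.015], [0.0, 0.0, 0.0]], [[-0.033, -0.0, 0.023], [0.0, 0.0, 0.0]], [[-0.043, 0.0, 0.031], [0.0, 0.0, 0.0]], [[-0.054, -0.0, 0.039], [0.0, 0.0, 0.0]]]
  end [636.3   6.2 284.3] [2.271 2.17  0.   ]
side socket [([535.0, 82.0, 223.0], 0.77)]
side rod_tip [([535.0, 72.0, 223.0], 0.59)]
side lid_handle [([638.0, 17.0, 306.0], 0.87)]
top socket [([534.0, 82.0, 225.0], 0.63), ([646.0, 159.0, 105.0], 0.59)]
top rod_tip []
top lid_handle []
25.325 [636.8  14.2 289.2] [ 2.3 -1.8 -2.5]
```

Call:
move_arm([
  [[-0.011,0,0.008],[0,0,0]],
  [[-0.022,0,0.015],[0,0,0]],
  [[-0.033,0,0.023],[0,0,0]],
  [[-0.043,0,0.031],[0,0,0]],
  [[-0.054,0,0.039],[0,0,0]],
])

```text
t: 25.95
ee_pos: [636.4, 6.5, 283.8]
orientation: [-2.275, -2.164, -0.0]
ft_force: [-3.1, 4.2, 5.3]
width: 13.3
```

```bash
python3 look.py g3 socket rod_tip lid_handle
```

```text
side socket [([535.0, 75.0, 219.0], 0.61)]
side rod_tip [([538.0, 75.0, 225.0], 0.63)]
side lid_handle [([637.0, 7.0, 302.0], 0.61), ([535.0, -26.0, 84.0], 0.49)]
top socket [([536.0, 77.0, 225.0], 0.93)]
top rod_tip []
top lid_handle []
26.35 [636.5   6.5 283.8] [-3.5  3.9  2.3]
```

View pics/g3.png

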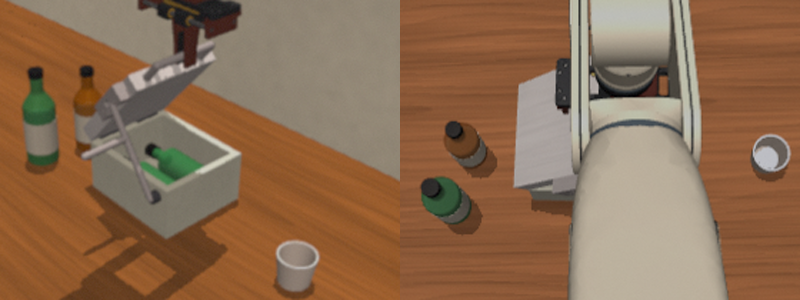

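Call:
move_arm([
  [[-0.005,0,0.004],[0,0,0]],
  [[-0.011,0,0.008],[0,0,0]],
  [[-0.016,0,0.012],[0,0,0]],
  [[-0.022,0,0.016],[0,0,0]],
  [[-0.022,0,0.016],[0,0,0]],
])

```text
t: 26.98
ee_pos: [636.5, 5.6, 283.0]
orientation: [-2.274, -2.164, -0.005]
ft_force: [-6.4, 12.4, 12.9]
width: 13.3
```

Call:
move_arm([
  [[-0.005,0,0.004],[0,0,0]],
  [[-0.011,0,0.008],[0,0,0]],
  [[-0.011,0,0.008],[0,0,0]],
  [[-0.011,0,0.008],[0,0,0]],
  [[-0.011,0,0.008],[0,0,0]],
])

```text
t: 27.6
ee_pos: [636.5, 5.2, 282.7]
orientation: [-2.273, -2.164, -0.008]
ft_force: [-8.6, 17.2, 18.1]
width: 13.2
```

Call:
move_arm([
  [[0.008,0,-0.006],[0,0,0]],
  [[0.016,0,-0.012],[0,0,0]],
  [[0.024,0,-0.018],[0,0,0]],
  [[0.028,0,-0.02],[0,0,0]],
  [[0.028,0,-0.02],[0,0,0]],
])

```text
t: 28.22
ee_pos: [636.5, 6.2, 283.6]
orientation: [-2.275, -2.165, -0.001]
ft_force: [-5.5, 6.3, 4.9]
width: 13.2
```

Call:
move_arm([
  [[0,0,0],[0,0,0]],
  [[0,0,0],[0,0,0]],
  [[0,0,0],[0,0,0]],
  [[0,0,0],[0,0,0]],
  [[0,0,0],[0,0,0]],
], gripper=0.4)

```text
t: 28.85
ee_pos: [636.8, 5.3, 283.0]
orientation: [2.276, 2.165, -0.0]
ft_force: [-0.4, -0.5, -0.1]
width: 34.9
```

Call:
move_arm([
  [[0,0,-0.1],[0,0,0]],
  [[0,0,-0.3],[0,0,0]],
  [[0,0,-0.5],[0,0,0]],
  [[0,0,-0.7],[0,0,0]],
  [[0,0,-0.9],[0,0,0]],
])

```text
t: 29.48
ee_pos: [636.8, 5.4, 420.5]
orientation: [2.275, 2.165, 0.001]
ft_force: [0.5, 0.0, -0.4]
width: 35.0
```

Call:
move_arm([
  [[0,-0.2,0],[0,0,0]],
  [[0,-0.4,0],[0,0,0]],
  [[0,-0.6,0],[0,0,0]],
  [[0,-0.8,0],[0,0,0]],
  [[0,-1,0],[0,0,0]],
])

```text
t: 30.1
ee_pos: [486.1, 12.9, 419.3]
orientation: [2.275, 2.165, 0.002]
ft_force: [0.2, 0.3, 0.8]
width: 35.4
```

```bash
python3 look.py k1 socket rod_tip lid_handle rod_grip
```

```text
side socket [([535.0, 74.0, 224.0], 0.75)]
side rod_tip [([537.0, 77.0, 227.0], 0.8), ([618.0, -265.0, -3.0], 0.58)]
side lid_handle [([636.0, 5.0, 304.0], 0.95)]
side rod_grip [([473.0, 46.0, 172.0], 0.88)]
top socket []
top rod_tip [([474.0, 43.0, 171.0], 0.46)]
top lid_handle []
top rod_grip [([475.0, 45.0, 171.0], 0.7)]
30.6 [487.5  12.9 417.9] [-0.4  0.5 -0.4]
```

View pics/k1.png

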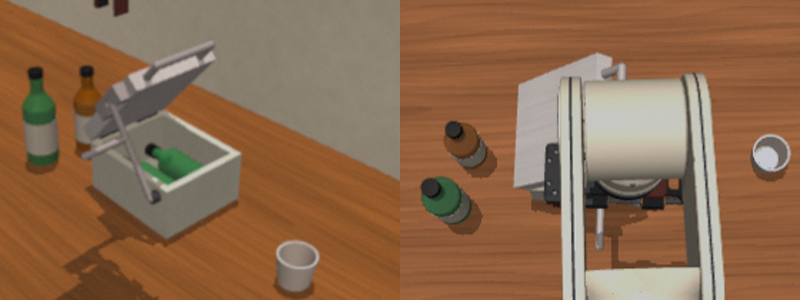

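Run:
```python
from workcell import ctrl
import cv2,numpy as np
from h import *
d=np.load("side.npz")
p=ctrl.get_image("side")["pixels"][:,:,::-1].copy()
big=cv2.resize(p[150:260,220:360],None,fx=5,fy=5,interpolation=cv2.INTER_CUBIC)
def pr(X):return (cv2.projectPoints(np.float64([X]),cv2.Rodrigues(d['R'])[0],d['t'],d['K'],d['D'])[0].ravel()-[220,150]+.5)*5
for t,col in((.87,(0,255,0)),(.92,(0,0,255))):
    for x in(-60,60):
        q=pr(chest(V,handle(t)+[x,0,0]));cv2.circle(big,tuple(q.astype(int)),3,col,-1)
    s=np.r_[-105,105-150*np.cos(t)+14*np.sin(t),100+150*np.sin(t)+14*np.cos(t)]
    cv2.circle(big,tuple(pr(chest(V,s)).astype(int)),3,col,-1)
    for e in((-90,210,0),(90,210,0),(-90,0,0)):
        s=np.r_[e[0],105-e[1]*np.cos(t),100+e[1]*np.sin(t)];cv2.circle(big,tuple(pr(chest(V,s)).astype(int)),3,col,-1)
cv2.imwrite("pics/k2.png",big)
```

```text
(no output)
```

View pics/k2.png

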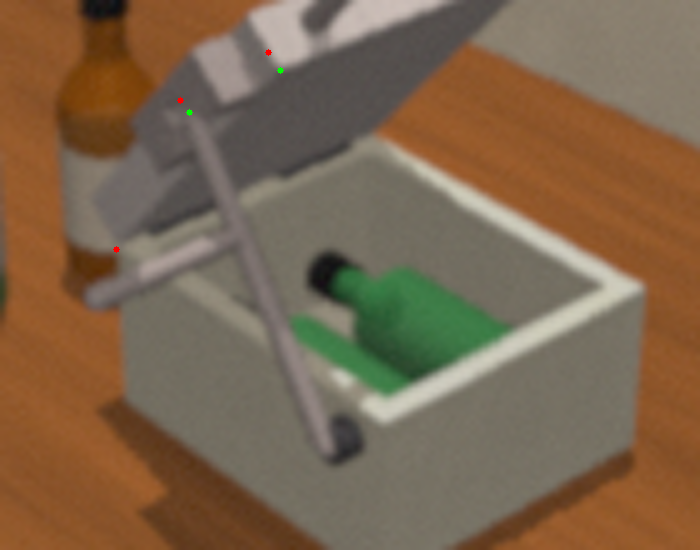

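The zoomed side picture shows the rod's tip inside the bracket notch at about (190, 112). That point and the lid corner at (280, 70) both lie on the marks predicted for a lid angle of 0.87, and clearly off those for 0.92.

Run:
```python
from workcell import ctrl
print(ctrl.close_job(), ctrl.get_obs()["t"])
```

```text
the job is handed in; nothing more can be done
the job is handed in; nothing more can be done
```

The chiller is open and propped, and I handed the job in at about 31 s of robot time; the hand-in gave no verdict. I raised the lid by its handle to about 1.22 rad. I then swung the rod up to about 0.97 rad and lowered the lid slowly onto it. To seat it I pushed on the handle until the force reached about 24 N; by then the lid had almost stopped moving. I eased the push to about 8 N and let go.

**What the last checks showed:**
- **Lid angle:** the zoomed side picture fits 0.87 rad. The arm's own position at the handle gave about 0.85 rad. The network's handle position implies 0.855 to 0.89 rad.
- **Tip in socket:** the side camera put the rod tip and socket about 5 mm apart, which is within the networks' error of about 4 mm each. This neither confirms nor rules out the 5 mm limit. The stiff stop during the push and the zoomed picture are the stronger evidence that the tip is home.
- **Contact force:** I could not measure the force between lid and rod. I infer contact because I was still pressing the lid down when I let go.
- **Top camera:** it could not confirm the final seating, because the arm was blocking its view.
- **Bottles and cup:** in the last pictures they look the same as at the start. I did not re-measure their positions.

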